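# Find the unlocked cover and push it open

## Task

One of the three identical metal covers in the top of the grey parts chest has come unlocked. Press the covers firmly but gently on their black thumb pads, without forcing the locked ones, until you find the one that rocks; then push its raised end up and over until that cover stands upright or leans past upright, and leave it open. Use only the outside of the fingers, pinch and pick up nothing, and leave the other things on the bench and on the chest where they are.

Things in the scene. Friction and masses are not known exactly. Their poses are not given: they have to be found in the camera images.
- hatch_chest: low grey metal chest screwed to the bench, 144 (x) x 232 (y) mm, 58 mm high; three identical bare-metal covers side by side lie flush in its top, a plain deck behind them. Origin: centre of its underside; x from the covers' long ends to their pad ends and the deck (roughly away from the robot), z up. Cover pivots: x = -13 mm; y = +74, 0, -74 mm; z = 55.5 mm. Under each pad end the opening is 64 mm wide, 30 mm deep
- cover_1 (a joint): tilt of the left (+y of the chest) cover, rad: 0 = flush, shut; grows as the pad end sinks and the long end rises; 1.57 = upright, stop at 1.85. Two covers, different ones each time, are locked (a catch under the pad end; they give under 0.05 rad). The third tips when its pad is pressed with 2 to 5 N and its stiff pivot (0.05 N m) keeps it where it is left
- cover_1_pad (a point): centre of the top of the black rubber thumb pad (20 mm across, 2 mm proud) on the left (+y of the chest) cover, 60 mm above the bench while shut; moves with the cover. The cover is a plate 88 x 62 x 5 mm on a pivot along chest y at mid-thickness: pad end 40 mm from the pivot toward chest +x (pad centre 24 mm), long end 48 mm toward chest -x
- cover_2 (a joint): tilt of the middle cover, rad: 0 = flush, shut; grows as the pad end sinks and the long end rises; 1.57 = upright, stop at 1.85. Two covers, different ones each time, are locked (a catch under the pad end; they give under 0.05 rad). The third tips when its pad is pressed with 2 to 5 N and its stiff pivot (0.05 N m) keeps it where it is left
- cover_2_pad (a point): centre of the top of the black rubber thumb pad (20 mm across, 2 mm proud) on the middle cover, 60 mm above the bench while shut; moves with the cover. The cover is a plate 88 x 62 x 5 mm on a pivot along chest y at mid-thickness: pad end 40 mm from the pivot toward chest +x (pad centre 24 mm), long end 48 mm toward chest -x
- cover_3 (a joint): tilt of the right (-y of the chest) cover, rad: 0 = flush, shut; grows as the pad end sinks and the long end rises; 1.57 = upright, stop at 1.85. Two covers, different ones each time, are locked (a catch under the pad end; they give under 0.05 rad). The third tips when its pad is pressed with 2 to 5 N and its stiff pivot (0.05 N m) keeps it where it is left
- cover_3_pad (a point): centre of the top of the black rubber thumb pad (20 mm across, 2 mm proud) on the right (-y of the chest) cover, 60 mm above the bench while shut; moves with the cover. The cover is a plate 88 x 62 x 5 mm on a pivot along chest y at mid-thickness: pad end 40 mm from the pivot toward chest +x (pad centre 24 mm), long end 48 mm toward chest -x
- glass_tin: small round glass-topped tin, 28 mm across, 12 mm high, standing loose on the chest's deck, just behind the covers (bystander); origin at the centre of its underside
- thread_spool: spool of dark thread, 28 mm across, 30 mm high, near the chest (bystander); origin at the centre of its underside
- steel_tweezers: steel tweezers, 122 mm long, lying far to the left (bystander); origin at the centre of the underside
- round_tin: round metal tin, 35 mm across, 12 mm high, behind the chest (bystander); origin at the centre of its underside
- small_hammer: small hammer, 149 mm long, lying to the right of the chest (bystander); origin at the centre of the underside
- puffer: dark rubber puffer, 51 mm wide, 116 mm high, standing far to the left (bystander); origin at the centre of its underside

How it is judged:
On the way:
1. the unlocked cover has been made to rock: one cover is tilted by more than 0.2 rad (value of joint any of cover_1, cover_2, cover_3 above 0.2 rad), for 0.1 s.
At the end, for the whole second after the job is handed in: one cover is tilted by more than 1.4 rad (standing upright within 10 degrees, or leaning past upright), and the other two are shut (below 0.1 rad) (((value of joint cover_1 above 1.4 rad and value of joint each of cover_2, cover_3 below 0.1 rad) or (value of joint cover_2 above 1.4 rad and value of joint each of cover_1, cover_3 below 0.1 rad) or (value of joint cover_3 above 1.4 rad and value of joint each of cover_1, cover_2 below 0.1 rad))); the robot touches nothing.
It fails at once if a cover or the chest is forced: pressed with more than 60 N (contact force between the arm and hatch_chest above 60 N).
It fails at once if the small tin on the chest is pushed more than 20 mm or lifted (distance of glass_tin from where it was at the start of the episode above 0.02 m).
It fails at once if another loose thing on the bench is moved more than 20 mm or lifted (distance of any of thread_spool, steel_tweezers, round_tin, small_hammer, puffer from where it was at the start of the episode above 0.02 m).
It also fails if it takes over 43 s, if anything falls off the work surface, if the arm or the gripper's body presses on something with over 40 N, if the wrist force passes 120 N, or if a joint passes its speed limit or range.

## Robot

A 6-joint arm with a two-finger parallel gripper is mounted at the origin on a cart in front of the work surface, level with it; the furniture and walls round the work are solid. World frame = base frame: x ahead of the robot, y to its left, z up, the work surface at z = 0. Lengths are in m, angles in rad, forces in N, time in s.
With the tool pointing down it reaches from about 0.35 to 1 m from the base axis. Payload 7.1 kg.
Tool frame: the origin (TCP) lies between the finger pads; the fingertips stand 11 mm ahead of it and the grasp point (between the pads) lies 8 mm behind it (tips_ahead is the distance from the TCP to the fingertips, in m); z points along the fingers, x is the direction in which the jaws open and shut, and the axes are right-handed (so a half turn about z gives the same grasp; the last joint's range is limited). The gripper opens to 85 mm and grips with 20 to 120 N. Pads are 22 mm wide; open, the fingers measure 114 mm over their backs; the gripper's body (76 mm by 85 mm) begins 54 mm behind the grasp point. The pads swing forward as they close: fully open they stand 13 mm farther back than shut.
Start: joints at [-1.27, 0.423, 1.63, -0, 1.089, -0.019], TCP at [0.197, -0.593, 0.242] pointing down, gripper open.
Joint ranges: [-3, 3], [-0.9, 2.11], [0.09, 2.58], [-1.31, 4.45], [0.11, 2.69], [-2.54, 2.54]. Speed limits (rad/s): [2.39, 2.39, 3.01, 3.14, 3.14, 3.14].

## Interface

Orientations are given as a 3x3 rotation matrix whose columns are the frame's x, y, z axes.
In Python, from rig import * gives the robot as it stands.
- The arm moves only by the tool servo_tool, never from a script. Its argument "targets" is a list of rows, each a list of 2 entries, a list of its own where there are three numbers: the shift along the tool's x, y, z in m, then the turn, a rotation vector about the tool's x, y, z in degrees. A call has 1 to 5 rows; each row is the pose to reach, as a shift and turn from the pose commanded when the call began, along the tool's axes at that moment; what a row does not reach only later rows make up. A row lasts 1/10 s, in which the tool goes at most 50 mm and 8.59 degrees, less where a joint would pass 70% of its speed; a pose out of reach is approached as far as the arm can. A call with a gripper value outside its range is refused whole. "hand" is the closure, from 0 (fully open) to 1 (shut), set as the call begins (left out, the last holds). The fingers move at their own pace and stop on an object; "newtons" is the grip in N (left out, the last holds). Time passes only in rows, so rows that repeat a pose let the fingers close. It gives the time, the measured TCP pose, the force and the opening at its end, in the units of the state.
- state(): the state, without advancing time (a new reading comes with each control period).
- camera(name): name is "scene" or "top"; returns (picture, depth): 420x560x3 uint8, red, green, blue; 420x560 float32, m along the optical axis (not along the pixel's ray), 0 where there is no reading.
- camera_params(name): a dict with "fx", "fy", "cx", "cy" (pixels), "k1" (the pictures are not rectified: a ray, as slopes to the right and down, at radius r is drawn at 1 + k1 r^2 times it, then the intrinsics apply), "world_from_camera" (4x4, takes a point from camera to world coordinates). Camera axes: x right, y up, looking along -z (the intrinsics and any distortion apply to the point x, -y, -z); pixel columns grow to the right and rows downward; lengths in m; the calibration is good to about 2 mm. A picture is of the moment at which its call begins. camera_params takes no time and is no camera call.
- job_done(): hands the job in, once; it reports no verdict.
Trained networks look in the newest picture that a camera, given by its name, has taken for a name from the list of things; names that differ only in an ending like _2 or _b are one class to them, and where a whole thing is asked for, a point or a joint stands for the part that bears it (a point fixed in the world has none). Each returns a list of dicts, best first, with "confidence" (0 to 1); they miss things now and then, are a little off and sometimes report something else, mostly with a low value. They report only what shows in the picture. A call takes as long as a camera call.
- look_for(camera, label): "bbox" ([centre column, centre row, width, height] in pixels, round what is visible of it).
- spot_point(camera, label): "point" ([row, column] in pixels: a listed point, or the origin of a listed thing).
The state is a dict: "clock": time; "qpos": joint angles; "qd": joint speeds; "joint_efforts": joint torques, N m; "ee_pos": TCP position; "tool_rot": TCP orientation; "force": force on the tool from outside, world axes, zero at the start; "moment": the same for the moment, N m; "width": finger opening in m.
Only numpy, scipy, OpenCV 4.12 (cv2) and the standard library are available. Lean on these libraries where they do the work, as an engineer would, in place of code of your own. Each camera call takes 0.05 s, during which the arm holds its last target.

## Working session

There is one attempt and no reset: what is moved stays moved. The work goes in short steps, Python scripts to look and compute and a tool call to move; the robot and the scene stay as the last step left them, time stands still between calls to the robot, and variables do not carry over. Pictures are saved under pics/ and viewed, and the job is handed in when it is done.

Besides the shell and the picture viewer there is one more tool, called after "Request:" as name(argument=value, ...) on one line, values as JSON. servo_tool: Moves the arm, as the interface text tells. Its arguments: {"type":"object","properties":{"targets":{"type":"array"},"hand":{"type":"number"},"newtons":{"type":"number"}},"required":["targets"]}

```bash
mkdir -p pics
cat > h.py <<'E'
from rig import *
import numpy as np, cv2
def save(cam,name):
    p,d=camera(cam); cv2.imwrite('pics/'+name+'.png',cv2.cvtColor(p,cv2.COLOR_RGB2BGR)); return p,d
def ray(cam,r,c):
    q=camera_params(cam); x=(c-q['cx'])/q['fx']; y=(r-q['cy'])/q['fy']
    u,v=x,y
    for _ in range(20):
        k=1+q['k1']*(u*u+v*v); u,v=x/k,y/k
    return u,v,np.array(q['world_from_camera'])
def pt(cam,r,c,d):
    u,v,T=ray(cam,r,c); return (T@np.array([u*d,-v*d,-d,1]))[:3]
def ptz(cam,r,c,z):
    u,v,T=ray(cam,r,c); w=T[:3,:3]@np.array([u,-v,-1]); o=T[:3,3]; return o+w*(z-o[2])/w[2]
E
python3 - <<'E'
from h import *
np.set_printoptions(precision=4,suppress=True)
for cam in ['scene','top']:
    p,d=save(cam,cam+'0')
    for l in ['cover_1_pad','glass_tin','hatch_chest','thread_spool','small_hammer','round_tin']:
        for o in spot_point(cam,l)[:4]:
            r,c=o['point']; dd=d[int(r),int(c)]
            print(cam,l,round(o['confidence'],2),np.round([r,c]),pt(cam,r,c,dd), ptz(cam,r,c,0.06)[:2])
s=state();print(s)
E
```

```text
scene hatch_chest 0.98 [249. 318.] [ 0.1562 -0.5956  0.4194] [ 0.4762 -0.356 ]
scene thread_spool 0.63 [242. 218.] [ 0.3708 -0.0759  0.0006] [ 0.3282 -0.1309]
scene small_hammer 0.48 [323. 380.] [ 0.4108 -0.5937  0.0103] [ 0.3725 -0.6121]
top cover_1_pad 0.65 [198. 333.] [ 0.5848 -0.2826  0.0593] [ 0.5847 -0.2826]
top glass_tin 0.55 [193. 345.] [ 0.5976 -0.3159  0.0706] [ 0.5997 -0.3173]
top glass_tin 0.21 [220. 351.] [ 0.5203 -0.3355  0.06  ] [ 0.5203 -0.3355]
top hatch_chest 0.76 [225. 343.] [ 0.5037 -0.3104  0.0605] [ 0.5038 -0.3104]
top hatch_chest 0.23 [262. 433.] [ 0.4053 -0.5946  0.0002] [ 0.4021 -0.5759]
top thread_spool 0.48 [269. 259.] [ 0.3712 -0.0705  0.0319] [ 0.3703 -0.0719]
top small_hammer 0.67 [249. 130.] [0.4157 0.3148 0.0488] [0.415  0.3111]
top small_hammer 0.66 [260. 432.] [ 0.4095 -0.5888  0.0121] [ 0.4067 -0.5739]
top round_tin 0.56 [157. 308.] [ 0.7174 -0.2067  0.0121] [ 0.7044 -0.2045]
{'clock': 0.7, 'qpos': array([-1.27  ,  0.4231,  1.6299, -0.    ,  1.0886, -0.019 ]), 'qd': array([-0.0015,  0.0011,  0.001 , -0.0006, -0.0007,  0.0004]), 'joint_efforts': array([ -0.0011, -55.7188, -28.2095,   0.    ,   0.0009,   0.    ]), 'ee_pos': array([ 0.1965, -0.5933,  0.2424]), 'tool_rot': array([[ 0.3144, -0.9493,  0.    ],
       [-0.9493, -0.3144, -0.0001],
       [ 0.0001,  0.    , -1.    ]]), 'force': array([ 0.1896,  0.0104, -0.0188]), 'moment': array([ 0.016 , -0.0102,  0.0386]), 'width': 0.08546221439238795}
```

Run:
```python
import cv2
p=cv2.imread('pics/top0.png')[150:300,240:460]
cv2.imwrite('pics/topc.png',cv2.resize(p,None,fx=3.6,fy=3.6,interpolation=cv2.INTER_CUBIC))
```

```text
(no output)
```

View pics/topc.png

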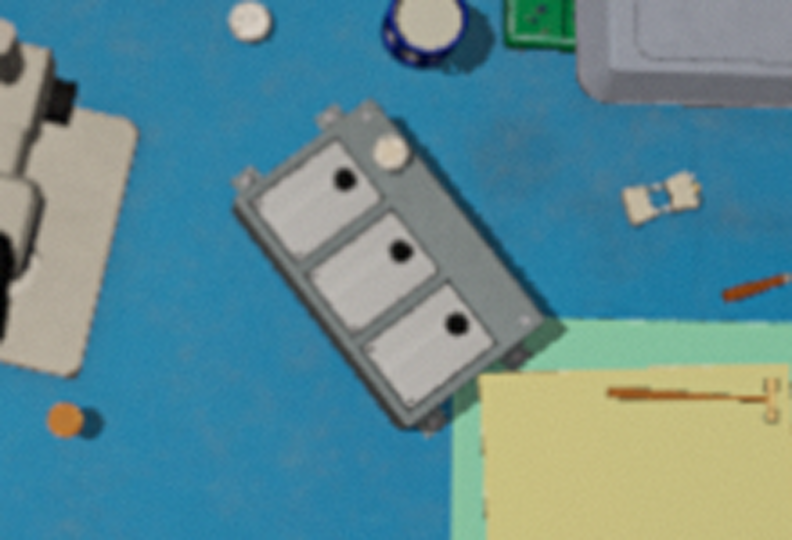

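View pics/scene0.png

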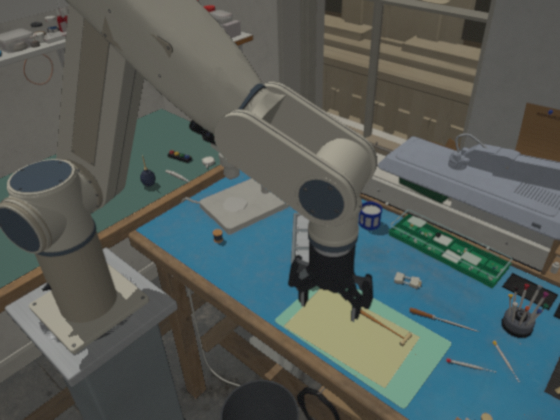

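Run:
```python
from h import *
np.set_printoptions(precision=4,suppress=True)
p,d=save('top','top1')
print(p.shape)
sub=p[150:300,240:460].astype(int)
m=(sub.max(2)<50).astype(np.uint8)
n,l,st,ce=cv2.connectedComponentsWithStats(m)
P=[]
for i in range(1,n):
    c,r=ce[i]+[240,150]
    if 12<=st[i,4]<80: print(st[i,4],r,c,ptz('top',r,c,.06)); P.append(ptz('top',r,c,.06)) 
for n_,(x,y),z in [('tin',(391,153),.07),('chest corners',(372,103),.058),('',(555,325),.058),('',(407,427),.058),('',(238,203),.058),('micro',(135,125),0),('micro',(70,95),0),('mug',(428,25),0)]:
    r,c=150+y/3.6,240+x/3.6
    print(n_,ptz('top',r,c,z),pt('top',r,c,d[int(r),int(c)]))
# depth near chest & microscope: heights
T=np.zeros((150,220))
for r in range(150,300):
  for c in range(240,460): T[r-150,c-240]=pt('top',r,c,d[r,c])[2]
np.set_printoptions(linewidth=200,precision=2)
print(T[::8,::10])
```

```text
(420, 560, 3)
75 177.78666666666666 256.16 [ 0.6383 -0.0539  0.06  ]
16 199.5 335.5 [ 0.5792 -0.2888  0.06  ]
68 226.23529411764707 240.9558823529412 [ 0.4931 -0.0147  0.06  ]
17 219.41176470588235 350.88235294117646 [ 0.5214 -0.3343  0.06  ]
16 239.5 366.5 [ 0.4637 -0.3802  0.06  ]
tin [ 0.5991 -0.326   0.07  ] [ 0.5984 -0.3255  0.0736]
chest corners [ 0.643  -0.3119  0.058 ] [ 0.6426 -0.3116  0.0597]
 [ 0.4633 -0.4622  0.058 ] [ 0.4686 -0.4746  0.0042]
 [ 0.3788 -0.3419  0.058 ] [ 0.3789 -0.3423  0.055 ]
 [ 0.5568 -0.203   0.058 ] [ 0.5565 -0.2029  0.0602]
micro [ 0.6316 -0.1165  0.    ] [ 0.6268 -0.1169  0.0227]
micro [ 0.6565 -0.0601  0.    ] [ 0.6061 -0.0725  0.2211]
mug [ 0.7268 -0.3676  0.    ] [ 0.715  -0.3609  0.0426]Traceback (most recent call last):
  File "<stdin>", line 18, in <module>
  File "h.py", line 12, in pt
    u,v,T=ray(cam,r,c); return (T@np.array([u*d,-v*d,-d,1]))[:3]
          ~~~^^^^^^^^^
  File "h.py", line 6, in ray
    q=camera_params(cam); x=(c-q['cx'])/q['fx']; y=(r-q['cy'])/q['fy']
ValueError: time passes only in moves, steps and waits
```

```bash
cat >> h.py <<'E'
from scipy.spatial.transform import Rotation as R
np.set_printoptions(precision=4,suppress=True,linewidth=160)
CX=np.array([.6205,-.7840,0]);CY=np.array([.784,.6205,0])
PAD=[np.array(a) for a in ([.5792,-.2888,.06],[.5214,-.3343,.06],[.4637,-.3802,.06])]
RT=np.column_stack([-CY,np.cross([0,0,-1],-CY),[0,0,-1]])
def go(p,Rt=RT):
    s=state();R0=np.array(s['tool_rot'])
    print('t',s['clock'],'pos',s['ee_pos'],'f',s['force'],'w',s['width'])
    print('shift',R0.T@(np.array(p)-s['ee_pos']),'turn',np.degrees(R.from_matrix(R0.T@Rt).as_rotvec()))
E
python3 - <<'E'
from h import *
go(PAD[1]+[0,0,.06])
E
```

```text
t 0.75 pos [ 0.1965 -0.5933  0.2423] f [-0.5865 -0.0287  0.4276] w 0.08567604077760445
shift [-0.1437 -0.3899  0.1223] turn [ 0.0012 -0.0023 69.9628]
```

Request:
servo_tool(targets=[[[-0.0172, -0.0468, 0], [0, 0, 8]], [[-0.0344, -0.0936, 0], [0, 0, 16]], [[-0.0516, -0.14, 0], [0, 0, 24]], [[-0.069, -0.187, 0.01], [0, 0, 32]], [[-0.086, -0.234, 0.02], [0, 0, 40]]], hand=1, newtons=20)

```text
clock: 1.25
ee_pos: [0.3896, -0.4398, 0.2235]
tool_rot: [[-0.372, -0.928, 0.001], [-0.928, 0.372, -0.001], [0.001, -0.001, -1.0]]
force: [0.9, -0.4, 0.0]
width: 0.0123
```

Run:
```python
from h import *
go(PAD[1]+[0,0,.06])
```

```text
t 1.25 pos [ 0.3896 -0.4398  0.2235] f [ 0.9348 -0.361   0.0309] w 0.012258234321043669
shift [-0.147  -0.0831  0.1035] turn [-0.073  -0.0159 29.8244]
```

Request:
servo_tool(targets=[[[-0.037, -0.021, 0.02], [0, 0, 7.5]], [[-0.074, -0.042, 0.04], [0, 0, 15]], [[-0.111, -0.063, 0.06], [0, 0, 22]], [[-0.147, -0.083, 0.08], [0, 0, 29.8]], [[-0.147, -0.083, 0.09], [0, 0, 29.8]]])

```text
clock: 1.75
ee_pos: [0.522, -0.3311, 0.1316]
tool_rot: [[-0.78, -0.626, -0.0], [-0.626, 0.78, 0.001], [-0.001, 0.001, -1.0]]
force: [-0.8, -0.4, 0.8]
width: 0.0002
```

Run:
```python
from h import *
go(PAD[1]+[0,0,.013])
save('scene','s2')
save('top','t2')
```

```text
t 1.75 pos [ 0.522  -0.3311  0.1316] f [-0.7537 -0.4374  0.8298] w 0.00016928870101155536
shift [ 0.0025 -0.0022  0.0586] turn [0.0529 0.0338 0.3831]
```

View pics/s2.png

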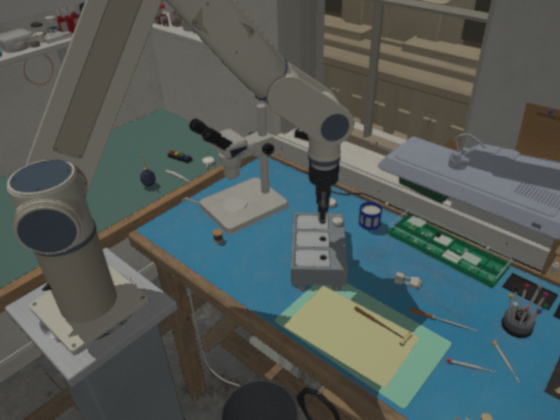

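View pics/t2.png

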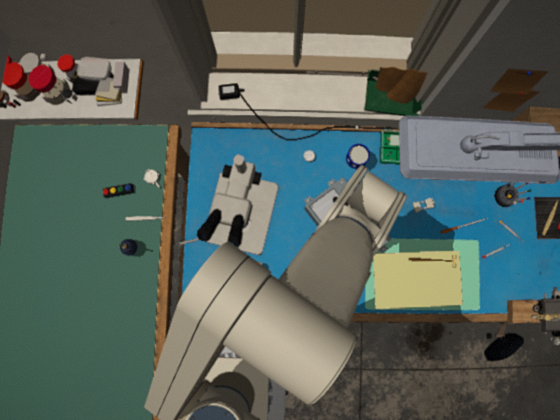

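Request:
servo_tool(targets=[[[0.002, -0.002, 0.03], [0, 0, 0]], [[0.002, -0.002, 0.05], [0, 0, 0]], [[0.002, -0.002, 0.05], [0, 0, 0]]])

```text
clock: 2.15
ee_pos: [0.5165, -0.3375, 0.0815]
tool_rot: [[-0.78, -0.625, -0.003], [-0.625, 0.78, 0.002], [0.001, 0.004, -1.0]]
force: [-1.4, -0.5, -0.9]
width: -0.0
```

Run:
```python
from h import *
go(PAD[1]+[0,0,.013])
p,d=save('scene','s3')
cv2.imwrite('pics/s3c.png',cv2.resize(cv2.imread('pics/s3.png')[170:310,250:400],None,fx=4,fy=4,interpolation=cv2.INTER_CUBIC))
```

```text
t 2.15 pos [ 0.5165 -0.3375  0.0815] f [-1.3742 -0.4541 -0.9111] w -2.5426902130271886e-05
shift [-0.0058 -0.0006  0.0085] turn [ 0.2207 -0.0796  0.3469]
```

View pics/s3c.png

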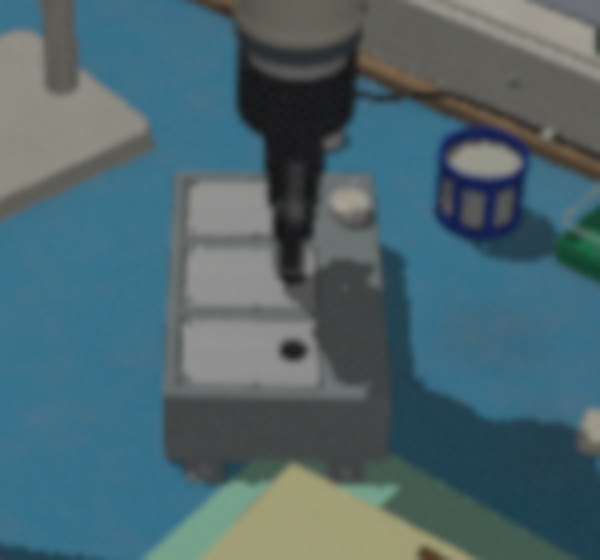

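Request:
servo_tool(targets=[[[-0.002, 0, 0.003], [0, 0, 0]], [[-0.004, 0, 0.006], [0, 0, 0]], [[-0.004, 0, 0.008], [0, 0, 0]], [[-0.004, 0, 0.009], [0, 0, 0]]])

```text
clock: 2.6
ee_pos: [0.5222, -0.3348, 0.0746]
tool_rot: [[-0.78, -0.626, 0.001], [-0.626, 0.78, -0.0], [-0.0, -0.001, -1.0]]
force: [0.3, -0.1, -0.1]
width: -0.0
```

Request:
servo_tool(targets=[[[0, 0, 0.001], [0, 0, 0]], [[0, 0, 0.0015], [0, 0, 0]], [[0, 0, 0.002], [0, 0, 0]]])

```text
clock: 2.9
ee_pos: [0.522, -0.3348, 0.0722]
tool_rot: [[-0.78, -0.626, -0.0], [-0.626, 0.78, -0.0], [0.0, -0.0, -1.0]]
force: [-0.3, 1.4, -0.3]
width: -0.0002
```

Request:
servo_tool(targets=[[[0, 0, 0.001], [0, 0, 0]], [[0, 0, 0.001], [0, 0, 0]]])

```text
clock: 3.1
ee_pos: [0.522, -0.3348, 0.0711]
tool_rot: [[-0.78, -0.626, -0.0], [-0.626, 0.78, 0.0], [0.0, 0.0, -1.0]]
force: [0.8, 0.6, 0.1]
width: 0.0002
```

Request:
servo_tool(targets=[[[0, 0, 0.001], [0, 0, 0]], [[0, 0, 0.001], [0, 0, 0]]])

```text
clock: 3.3
ee_pos: [0.5221, -0.335, 0.0704]
tool_rot: [[-0.78, -0.626, 0.0], [-0.626, 0.78, -0.0], [-0.0, -0.0, -1.0]]
force: [-0.6, -0.1, 0.9]
width: -0.0004
```

Request:
servo_tool(targets=[[[0, 0, 0.001], [0, 0, 0]], [[0, 0, 0.001], [0, 0, 0]]])

```text
clock: 3.5
ee_pos: [0.5222, -0.335, 0.0694]
tool_rot: [[-0.78, -0.626, 0.001], [-0.626, 0.78, -0.0], [-0.0, -0.001, -1.0]]
force: [-0.0, -0.9, 2.1]
width: -0.0003
```

Request:
servo_tool(targets=[[[0, 0, 0.001], [0, 0, 0]], [[0, 0, 0.001], [0, 0, 0]]])

```text
clock: 3.7
ee_pos: [0.5223, -0.3351, 0.0683]
tool_rot: [[-0.78, -0.626, 0.001], [-0.626, 0.78, -0.001], [-0.0, -0.001, -1.0]]
force: [1.5, -1.5, 2.4]
width: -0.0002
```

Request:
servo_tool(targets=[[[0, 0, 0.001], [0, 0, 0]], [[0, 0, 0.001], [0, 0, 0]]])

```text
clock: 3.9
ee_pos: [0.5223, -0.3352, 0.0673]
tool_rot: [[-0.78, -0.626, 0.001], [-0.626, 0.78, -0.001], [-0.0, -0.001, -1.0]]
force: [1.2, -2.4, 3.4]
width: -0.0001
```

Request:
servo_tool(targets=[[[0, 0, 0.001], [0, 0, 0]], [[0, 0, 0.001], [0, 0, 0]]])

```text
clock: 4.1
ee_pos: [0.5224, -0.3351, 0.0663]
tool_rot: [[-0.78, -0.626, 0.001], [-0.626, 0.78, -0.001], [-0.0, -0.001, -1.0]]
force: [1.8, -4.1, 3.1]
width: 0.0001
```

Request:
servo_tool(targets=[[[0, 0, 0.001], [0, 0, 0]], [[0, 0, 0.002], [0, 0, 0]], [[0, 0, 0.003], [0, 0, 0]]])

```text
clock: 4.4
ee_pos: [0.5221, -0.3349, 0.0632]
tool_rot: [[-0.78, -0.626, 0.0], [-0.626, 0.78, -0.0], [-0.0, -0.0, -1.0]]
force: [2.1, -2.7, 2.3]
width: -0.0003
```

Request:
servo_tool(targets=[[[0, 0, 0.001], [0, 0, 0]], [[0, 0, 0.002], [0, 0, 0]], [[0, 0, 0.003], [0, 0, 0]]])

```text
clock: 4.7
ee_pos: [0.5216, -0.3344, 0.0599]
tool_rot: [[-0.78, -0.626, -0.001], [-0.626, 0.78, 0.001], [0.0, 0.001, -1.0]]
force: [0.7, -1.3, 2.8]
width: 0.0001
```

Run:
```python
from h import *
go(PAD[1]+[0,0,.0])
p,d=save('scene','s4')
cv2.imwrite('pics/s4c.png',cv2.resize(cv2.imread('pics/s4.png')[170:310,250:400],None,fx=4,fy=4,interpolation=cv2.INTER_CUBIC))
```

```text
t 4.7 pos [ 0.5216 -0.3344  0.0599] f [ 0.7012 -1.3288  2.8065] w 7.918358213285908e-05
shift [ 0.0001  0.0002 -0.0001] turn [ 0.0696 -0.0095  0.366 ]
```

View pics/s4c.png

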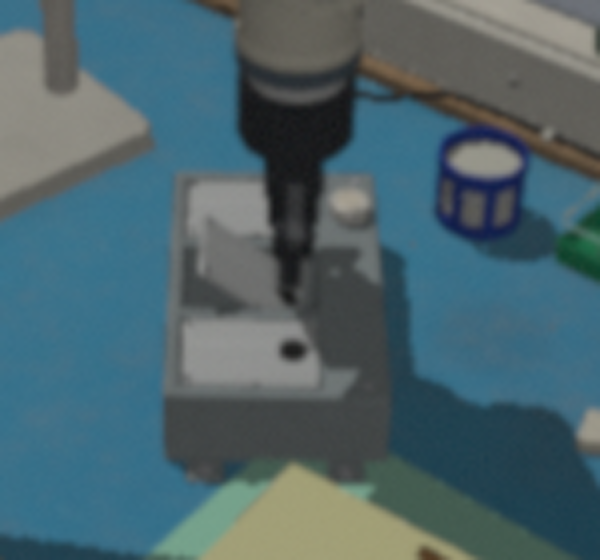

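Request:
servo_tool(targets=[[[0, 0, 0.001], [0, 0, 0]], [[0, 0, 0.003], [0, 0, 0]], [[0, 0, 0.004], [0, 0, 0]]])

```text
clock: 5.05
ee_pos: [0.5217, -0.3345, 0.0559]
tool_rot: [[-0.78, -0.626, -0.001], [-0.626, 0.78, 0.0], [0.0, 0.001, -1.0]]
force: [0.2, -0.6, 3.4]
width: 0.0002
```

Request:
servo_tool(targets=[[[0, 0, 0.001], [0, 0, 0]], [[0, 0, 0.002], [0, 0, 0]]])

```text
clock: 5.25
ee_pos: [0.522, -0.3349, 0.0541]
tool_rot: [[-0.78, -0.626, 0.0], [-0.626, 0.78, -0.0], [0.0, -0.0, -1.0]]
force: [0.5, -1.1, 3.0]
width: -0.0001
```

Request:
servo_tool(targets=[[[0, 0, -0.01], [0, 0, 0]], [[0, 0, -0.05], [0, 0, 0]], [[0, 0, -0.09], [0, 0, 0]], [[0, 0, -0.11], [0, 0, 0]], [[0, 0.02, -0.11], [0, 0, 0]]])

```text
clock: 5.75
ee_pos: [0.5123, -0.3214, 0.1686]
tool_rot: [[-0.781, -0.625, 0.007], [-0.625, 0.78, -0.005], [-0.003, -0.008, -1.0]]
force: [0.2, -0.1, 0.0]
width: 0.0001
```

Request:
servo_tool(targets=[[[0, 0.03, 0], [0, 0, 0]], [[0, 0.06, 0], [0, 0, 0]], [[0, 0.078, 0], [0, 0, 0]], [[0, 0.078, 0], [0, 0, 0]]])

```text
clock: 6.15
ee_pos: [0.4584, -0.2563, 0.1642]
tool_rot: [[-0.78, -0.626, -0.003], [-0.626, 0.78, 0.002], [0.001, 0.003, -1.0]]
force: [0.3, 0.3, -0.1]
width: 0.0001
```

Run:
```python
from h import *
pv=PAD[1]-.024*CX; pv[2]=0
go(pv-.071*CX+[0,0,.083])
p,d=save('scene','s5')
cv2.imwrite('pics/s5c.png',cv2.resize(cv2.imread('pics/s5.png')[150:310,230:400],None,fx=3.6,fy=3.6,interpolation=cv2.INTER_CUBIC))
```

```text
t 6.15 pos [ 0.4584 -0.2563  0.1642] f [ 0.2872  0.2635 -0.0594] w 9.216818893458242e-05
shift [-0.001  -0.0055  0.0812] turn [ 0.1706 -0.0556  0.417 ]
```

View pics/s5c.png

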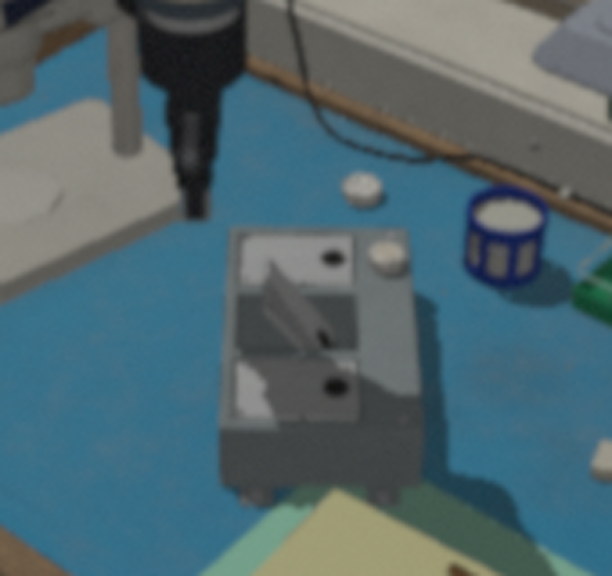

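Request:
servo_tool(targets=[[[0, 0, 0.03], [0, 0, 0]], [[0, 0, 0.06], [0, 0, 0]], [[0, 0, 0.077], [0, 0, 0]], [[0, 0, 0.077], [0, 0, 0]]])

```text
clock: 6.6
ee_pos: [0.4599, -0.2583, 0.0851]
tool_rot: [[-0.78, -0.625, -0.003], [-0.625, 0.78, 0.002], [0.001, 0.004, -1.0]]
force: [-0.2, 0.1, -0.2]
width: -0.0001
```

Request:
servo_tool(targets=[[[0, -0.007, 0], [0, 0, 0]], [[0, -0.014, 0], [0, 0, 0]], [[0, -0.021, 0], [0, 0, 0]], [[0, -0.028, 0], [0, 0, 0]]])

```text
clock: 7.0
ee_pos: [0.4793, -0.2813, 0.0882]
tool_rot: [[-0.78, -0.625, 0.002], [-0.625, 0.78, -0.001], [-0.001, -0.002, -1.0]]
force: [-1.3, -0.1, -0.1]
width: -0.0002
```

Run:
```python
from h import *
pv=PAD[1]-.024*CX; pv[2]=0
go(pv-.011*CX+[0,0,.086])
```

```text
t 7.0 pos [ 0.4793 -0.2813  0.0882] f [-1.3191 -0.1322 -0.115 ] w -0.0001785249267787956
shift [ 0.0001 -0.0327  0.0023] turn [-0.1116  0.0401  0.3566]
```

Request:
servo_tool(targets=[[[0, -0.006, 0], [0, 0, 0]], [[0, -0.012, 0], [0, 0, 0]], [[0, -0.018, 0], [0, 0, 0]], [[0, -0.023, 0], [0, 0, 0]]])

```text
clock: 7.4
ee_pos: [0.4929, -0.2985, 0.0872]
tool_rot: [[-0.78, -0.626, 0.0], [-0.626, 0.78, -0.0], [0.0, -0.0, -1.0]]
force: [-0.3, 2.0, 0.5]
width: 0.0002
```

Request:
servo_tool(targets=[[[0, -0.004, 0], [0, 0, 0]], [[0, -0.008, 0], [0, 0, 0]], [[0, -0.008, 0], [0, 0, 0]]])

```text
clock: 7.7
ee_pos: [0.4981, -0.3049, 0.0872]
tool_rot: [[-0.78, -0.626, 0.001], [-0.626, 0.78, -0.001], [-0.0, -0.001, -1.0]]
force: [0.5, 0.2, -1.3]
width: -0.0001
```

Run:
```python
from h import *
pv=PAD[1]-.024*CX; pv[2]=0
go(pv-.008*CX+[0,0,.086])
p,d=save('scene','s6')
cv2.imwrite('pics/s6c.png',cv2.resize(cv2.imread('pics/s6.png')[150:310,230:400],None,fx=3.6,fy=3.6,interpolation=cv2.INTER_CUBIC))
```

```text
t 7.7 pos [ 0.4981 -0.3049  0.0872] f [ 0.5031  0.24   -1.2804] w -0.00012997867550124516
shift [ 0.     -0.0055  0.0012] turn [-0.0518  0.0128  0.3621]
```

View pics/s6c.png

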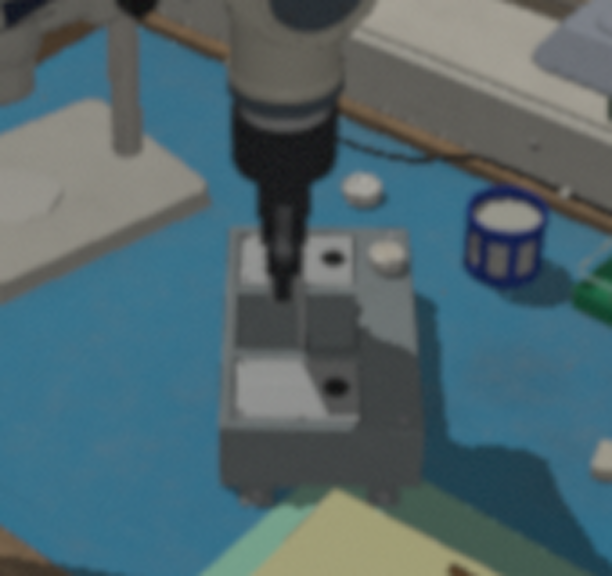

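Request:
servo_tool(targets=[[[0, -0.003, 0], [0, 0, 0]], [[0, -0.006, 0], [0, 0, 0]], [[0, -0.006, 0], [0, 0, 0]]])

```text
clock: 8.05
ee_pos: [0.5014, -0.3092, 0.0872]
tool_rot: [[-0.78, -0.626, -0.0], [-0.626, 0.78, 0.0], [0.0, 0.0, -1.0]]
force: [-1.0, 1.2, 0.3]
width: 0.0001
```

Run:
```python
from h import *
pv=PAD[1]-.024*CX; pv[2]=0
go(pv-.008*CX+[0,0,.086])
p,d=save('scene','s7')
cv2.imwrite('pics/s7c.png',cv2.resize(cv2.imread('pics/s7.png')[150:310,230:400],None,fx=3.6,fy=3.6,interpolation=cv2.INTER_CUBIC))
```

```text
t 8.05 pos [ 0.5014 -0.3092  0.0872] f [-1.0493  1.2198  0.2608] w 5.327223818979021e-05
shift [-0.0001 -0.0001  0.0012] turn [ 0.0068 -0.0053  0.3635]
```

View pics/s7c.png

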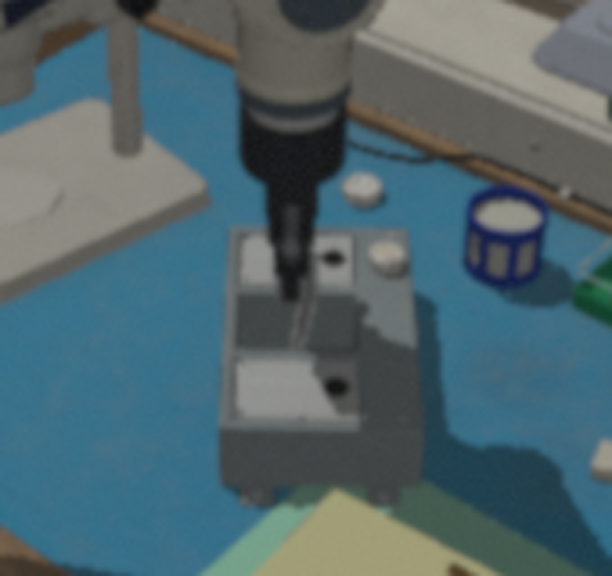

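Request:
servo_tool(targets=[[[0, 0.01, 0], [0, 0, 0]], [[0, 0.03, 0], [0, 0, 0]], [[0, 0.05, 0], [0, 0, 0]], [[0, 0.06, -0.03], [0, 0, 0]], [[0, 0.06, -0.07], [0, 0, 0]]])

```text
clock: 8.6
ee_pos: [0.4608, -0.2597, 0.1559]
tool_rot: [[-0.78, -0.626, -0.005], [-0.626, 0.78, 0.003], [0.002, 0.006, -1.0]]
force: [0.0, -0.7, 0.2]
width: -0.0002
```

Request:
servo_tool(targets=[[[0, 0.03, -0.03], [0, 0, 0]], [[0, 0.06, -0.05], [0, 0, 0]], [[0, 0.08, -0.06], [0, 0, 0]], [[0, 0.08, -0.06], [0, 0, 0]]])

```text
clock: 9.0
ee_pos: [0.4124, -0.1982, 0.2185]
tool_rot: [[-0.779, -0.626, 0.002], [-0.627, 0.779, -0.001], [-0.001, -0.001, -1.0]]
force: [0.3, -0.1, 0.4]
width: -0.0001
```

Run:
```python
from h import *
s=state();print(s['clock'],s['force'],s['ee_pos'])
p,d=save('scene','s8')
cv2.imwrite('pics/s8c.png',cv2.resize(cv2.imread('pics/s8.png')[150:310,230:400],None,fx=3.6,fy=3.6,interpolation=cv2.INTER_CUBIC))
save('top','t8')
for r in range(220,250,3):
    print(r,[tuple(np.round([(q-PAD[1]+.024*CX)@CX*1e3,(q-PAD[1])@CY*1e3,q[2]*1e3]).astype(int)) for q in (pt('scene',r,c,d[r,c]) for c in range(309,322,2))])
```

```text
9.0 [ 0.3496 -0.1349  0.4221] [ 0.4124 -0.1982  0.2185]
220 [(np.int64(-11), np.int64(76), np.int64(57)), (np.int64(-6), np.int64(79), np.int64(55)), (np.int64(0), np.int64(74), np.int64(59)), (np.int64(6), np.int64(80), np.int64(54)), (np.int64(10), np.int64(19), np.int64(103)), (np.int64(17), np.int64(76), np.int64(58)), (np.int64(22), np.int64(76), np.int64(58))]
223 [(np.int64(-11), np.int64(67), np.int64(54)), (np.int64(-6), np.int64(67), np.int64(54)), (np.int64(0), np.int64(66), np.int64(54)), (np.int64(5), np.int64(62), np.int64(58)), (np.int64(10), np.int64(9), np.int64(101)), (np.int64(17), np.int64(70), np.int64(52)), (np.int64(22), np.int64(65), np.int64(56))]
226 [(np.int64(-11), np.int64(53), np.int64(55)), (np.int64(-6), np.int64(52), np.int64(55)), (np.int64(0), np.int64(51), np.int64(56)), (np.int64(5), np.int64(17), np.int64(84)), (np.int64(10), np.int64(-2), np.int64(100)), (np.int64(17), np.int64(49), np.int64(58)), (np.int64(22), np.int64(49), np.int64(58))]
229 [(np.int64(-11), np.int64(40), np.int64(54)), (np.int64(-6), np.int64(41), np.int64(54)), (np.int64(0)
[... 1380 characters left out ...]
64(17), np.int64(32), np.int64(18)), (np.int64(23), np.int64(28), np.int64(21))]
244 [(np.int64(-11), np.int64(29), np.int64(8)), (np.int64(-5), np.int64(9), np.int64(27)), (np.int64(0), np.int64(-23), np.int64(55)), (np.int64(5), np.int64(-33), np.int64(64)), (np.int64(12), np.int64(28), np.int64(10)), (np.int64(17), np.int64(27), np.int64(11)), (np.int64(23), np.int64(26), np.int64(12))]
247 [(np.int64(-11), np.int64(24), np.int64(2)), (np.int64(-5), np.int64(-6), np.int64(28)), (np.int64(0), np.int64(-39), np.int64(58)), (np.int64(6), np.int64(23), np.int64(3)), (np.int64(12), np.int64(24), np.int64(2)), (np.int64(17), np.int64(19), np.int64(7)), (np.int64(23), np.int64(24), np.int64(2))]
```

View pics/s8c.png

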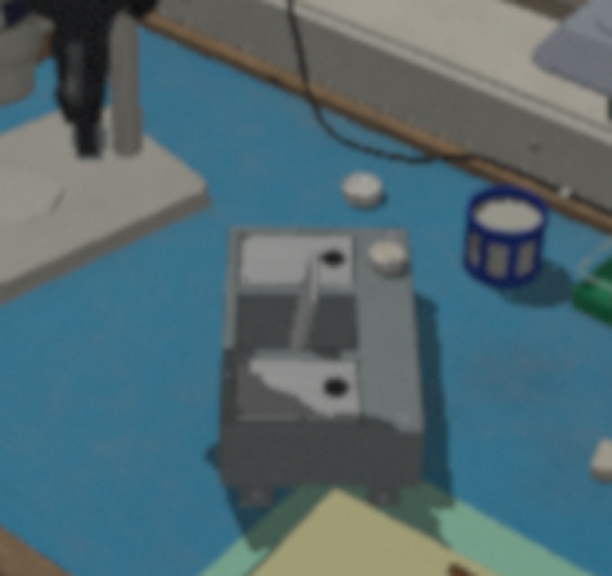

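The underside of the middle cover is visible around (305,305). Depth puts its top edge about 10 mm past the pivot at z ≈ 101 mm, so the tilt is about 1.78 rad. Covers 1 and 3 lie flush, and the tin is in place at (388,257).

Run:
```python
from h import *
print(job_done())
```

```text
the job is handed in; nothing more can be done
None
```

The middle cover (cover_2) was the unlocked one, and it now stands open, leaning past upright. I handed the job in about 9 s into the 43 s limit.

- **Finding it:** I pressed the middle pad first, with the gripper closed. It sank under about 3 N, so I never pressed the other two covers.
- **Opening it:** I pressed the pad about 16 mm down. I then pushed the raised long end over from the robot's side with the outside of the fingers, and moved the arm clear. No force reading went above about 6 N.
- **Last checks:** The final camera depth put the middle cover at about 1.78 rad, estimated from the image rather than read from the joint. The other two covers looked flush, and the glass tin and round tin looked unmoved. The force reading was near zero, so the arm was touching nothing.
- **Not checked:** I did not re-measure the spool, tweezers, hammer or puffer at the end; the arm never went near them. No check failed or disagreed.

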